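# Lean a painted cabinet panel on the drying stand

## Robot

A 6-joint arm with a two-finger parallel gripper is mounted at the origin on the work surface. World frame = base frame: x ahead of the robot, y to its left, z up, the work surface at z = 0. Lengths are in m, angles in degrees, forces in N, time in s.
With the tool pointing down it reaches from about 0.35 to 0.875 m from the base axis. Payload 4.2 kg.
Tool frame: the origin (TCP) lies at the very end of the fingers, on their centre line; the grasp point (between the pads) lies 19 mm behind it (r.grip_point_offset is the distance from the TCP to the grasp point, in m); z points along the fingers, y is the line along which they close (so a half turn about z gives the same grasp; the last joint's range is limited). The gripper opens to 87 mm and grips with 3 to 60 N. Pads are 19 mm wide; open, the fingers measure 117 mm over their backs; the gripper's body (75 mm by 190 mm) begins 51 mm behind the grasp point.
Start: joints at [87.983, 22.042, 0.453, 0, -68.411, -14.817], TCP at [0.181, 0.598, 0.223] pointing down, gripper open.
Joint ranges: [-179.83, 179.83], [-69.29, 118.12], [-61.27, 80.66], [-181.25, 117.63], [-171.15, -9.14], [-177.46, 177.46]. Speed limits (degrees/s): [159.86, 159.86, 180, 180, 180, 180].

## Interface

Orientations are given as a 3x3 rotation matrix whose columns are the frame's x, y, z axes.
In Python, from station import r, cams gives the robot as it stands. The module is installed in compiled form; this text tells all that it offers.
- The arm moves only by the shell command python3 -m handwheel 'ROWS'. ROWS is JSON, a list that holds one entry, the list of rows, each a list of 7 numbers: the turn, a rotation vector about the tool's x, y, z in units of 6 degrees (1.0 is 6 degrees), then the shift along the tool's x, y, z in m, then the finger opening in m, from 0 to 0.087. In form: [[[ax, ay, az, x, y, z, jaw], ...]]. A call has 1 to 12 rows; each row shifts and turns the commanded pose from where the row before left it, along the tool's axes as they then stand; what a row does not reach is not made up. A row lasts 1/10 s, in which the tool goes at most 50 mm and 8.59 degrees, less where a joint would pass 70% of its speed; a pose out of reach is approached as far as the arm can. A call with a gripper value outside its range is refused whole. The fingers move at their own pace and stop on an object; the grip force is fixed at half the most. Time passes only in rows, so rows that do not move let the fingers close. It gives the time, the measured TCP pose, the force, the opening and the grip force at its end, in the units of the state.
- r.sense(): the state, without advancing time (a new reading comes with each control period).
- cams.capture(name): name is "side" or "top"; returns the picture (420x560x3 uint8, red, green, blue); there is no depth.
- cams.get_calibration(name): a dict with "camera_matrix" (3x3 intrinsics, pixels), "rvec" (rotation vector, rad) and "tvec" (3), from world to camera coordinates, as OpenCV has them. Camera axes: x right, y down, z forward; pixel columns grow to the right and rows downward; lengths in m; the calibration is good to about 2 mm. A picture is of the moment at which its call begins. get_calibration takes no time and is no camera call.
- r.finish_job(): hands the job in; it is judged then, once.
The state is a dict: "time_s": time; "joints": joint angles; "joint_velocities": joint speeds; "effort": joint torques, N m; "tcp_pos": TCP position; "ee_rot": TCP orientation; "wrist_force": force on the tool from outside, world axes, zero at the start; "moment": the same for the moment, N m; "gripper_width": opening from 0.0 (shut) to 1.0 (fully open); "gripper_force": force on a finger pad.
Only numpy, scipy, OpenCV 4.12 (cv2) and the standard library are available. Lean on these libraries where they do the work, as an engineer would, in place of code of your own. Each camera call takes 0.05 s, during which the arm holds its last target. There are 200 camera calls.

## Task

Use the hooked rod to catch the pull eye hidden under the ledge of the drying stand and draw the drip tray fully out, without touching the tray itself with gripper or arm while it comes out, then lay the rod flat back down on the bench, clear of the tray. Then lift the painted cabinet panel out of its slotted block and lean it against the stand's sloped back: bottom edge down in the tray behind its front lip, roughly centred and square to the stand, ornament facing out, resting back along the slope. Set the panel down without dropping it, and leave the tin and the jar where they are.

Things in the scene. Friction and masses are not known exactly. Their poses are not given: they have to be found in the camera images.
- stand: Fixed wooden drying stand, 200 mm wide (y). Origin on the bench at mid-width, directly below its ledge's front edge; x points into the stand (away from its front), y along its width. The ledge is a level deck, underside 56, top 66 mm high, from x 4 to 132 mm; side walls, 10 mm thick at y +-100 mm, stand only from x 50 to 142 mm: the space below is open in front.
- ledge_edge (a point): Middle of the ledge's front edge, x 0, z 56 mm in the stand's frame. From here a 10 mm thick board rises, sloping back (to +x) 20 degrees from vertical: its front plane is x = (z - 56 mm) tan 20 deg. Full width up to 115 mm height; above that only two 50 mm wide wings at the sides (100 mm free between) go on to 150 mm.
- stand_back (a point): Middle of the back end of the ledge: x 130, y 0, z 61 mm in the stand's frame.
- tray (a joint): Aluminium drip tray under the ledge, 180 mm wide. Value: metres drawn out to the stand's front (-x): 0 in, 0.112 fully out at a firm stop; starts 0 to 0.02. 2 N moves it; it stays put. Floor top 6 mm above the bench; front lip 6 mm thick, 20 mm high (bracket 18 mm wide in its middle: 39 mm). Lip's front face: stand x = 67 mm - value; the floor reaches 100 mm back from about there.
- tray_eye (a point): Centre of the tray's steel pull eye, an upright ring whose hole runs along the stand's y axis: hole 26 mm across, wire 6 mm thick; 30 mm above the bench, on the stand's centre line, at stand x = 45 mm - joint value, 22 mm in front of the lip. Over 80 mm of free room on either side of the ring.
- rod: Loose hooked rod, 60 g, lying flat on the bench. Origin at the centre of the underside of its dark wooden handle (90 long along x, 22 wide along y, 20 mm high). A 6 mm steel shaft runs on along +x with its axis 10 mm above the underside, to x = 145 mm, where it bends square to +y for 30 mm (the hook, level when the rod lies flat).
- hook_tip (a point): Free end of the rod's hook, at x 145, y 30, z 10 mm in the rod's frame.
- block: Fixed wooden block, 66 mm (x) by 190 mm (y), 32 mm high, with a 15 mm wide slot along y through its middle, slot floor 10 mm above the bench. Origin at the centre of its underside.
- panel: Loose charcoal cabinet panel, about 0.21 kg, 12 mm thick (x), 150 mm wide (y), 170 mm high (z). Origin at the centre of its bottom edge face. At the start it stands upright in the block's slot, its bottom on the slot floor. The ornamented face looks along -x (ornament up to 5 mm proud, 30 to 135 mm above the bottom, seen only, not solid); the top 30 mm is plain.
- panel_top (a point): Middle of the panel's top edge, 170 mm above its origin along its z.
- tin: Paint tin 80 mm across, 105 mm high, a bystander. Origin at the centre of its underside.
- jar: White open water jar 72 mm across, 85 mm high, a bystander. Origin at the centre of its underside.
There are look-alikes about, which are no part of the job. Of the things that look like the panel, the smallest one is meant.

How it is judged:
By the outcome, as a careful person would: the job done as asked, in the order asked, and still so for the second after the job is handed in, with the robot touching nothing.
It also fails if it takes over 72 s, if anything falls off the work surface, if the arm or the gripper's body presses on something with over 40 N, if the wrist force passes 120 N, or if a joint passes its speed limit or range.

## Working session

There is one attempt and no reset: what is moved stays moved. The work goes in short steps, Python scripts to look and compute and a shell command to move; the robot and the scene stay as the last step left them, time stands still between calls to the robot, and variables do not carry over. Pictures are saved under pics/ and viewed, at most 10 in all, crops included, and the job is handed in when it is done.

```bash
mkdir -p pics; cat > h.py <<'E'
import numpy as np, cv2
from station import r, cams
def cap(n,f):
    im=cams.capture(n); cv2.imwrite('pics/'+f,cv2.cvtColor(im,cv2.COLOR_RGB2BGR)); return im
def cal(n):
    c=cams.get_calibration(n); R=cv2.Rodrigues(np.array(c['rvec'],float))[0]; return np.array(c['camera_matrix']),R,np.array(c['tvec'],float).ravel()
def ray(n,u,v):
    K,R,t=cal(n); return -R.T@t, R.T@np.linalg.inv(K)@np.array([u,v,1.])
def onz(n,u,v,z):
    o,d=ray(n,u,v); return o+d*(z-o[2])/d[2]
def proj(n,p):
    K,R,t=cal(n); q=K@(R@np.array(p,float)+t); return q[:2]/q[2]
def two(a,b):
    (o1,d1),(o2,d2)=ray('top',*a),ray('side',*b)
    s=np.linalg.lstsq(np.c_[d1,-d2],o2-o1,rcond=None)[0]; p,q=o1+d1*s[0],o2+d2*s[1]
    return (p+q)/2,np.linalg.norm(p-q)
E
python3 - <<'E'
from h import *
np.set_printoptions(precision=3,suppress=True)
a=cap('top','t0.png');b=cap('side','s0.png')
for n in('top','side'): print(n,ray(n,280,210),cal(n)[0][0,0])
s=r.sense();print(s)
E
```

```text
top (array([ 0.417, -0.129,  1.548]), array([ 0.039,  0.011, -0.999])) 457.08177148100367
side (array([-0.313, -0.895,  0.839]), array([ 0.614,  0.586, -0.53 ])) 429.7133489038818
{'time_s': 0.1, 'joints': array([ 87.984,  22.088,   0.389,  -0.024, -68.41 , -14.815]), 'joint_velocities': array([-0.109, -0.086,  0.16 ,  0.018,  0.01 , -0.158]), 'effort': array([  0.   , -39.169,  18.794,   4.232,   0.013,  -0.   ]), 'tcp_pos': array([0.181, 0.598, 0.222]), 'ee_rot': array([[ 0.957, -0.29 , -0.   ],
       [-0.29 , -0.957, -0.002],
       [ 0.   ,  0.002, -1.   ]]), 'wrist_force': array([-0.04 , -1.263,  0.062]), 'moment': array([-0.008, -0.001, -0.038]), 'gripper_force': 0.0, 'gripper_width': 0.9970728917391891}
```

View pics/t0.png

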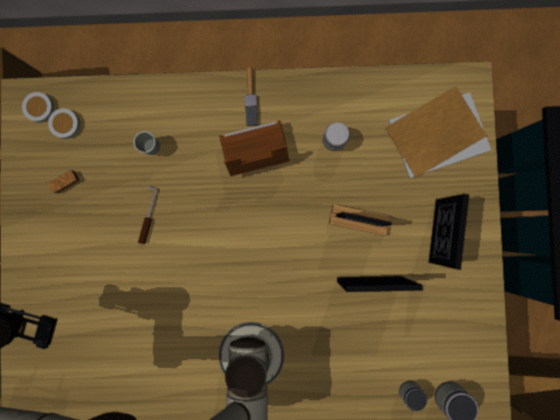

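View pics/s0.png

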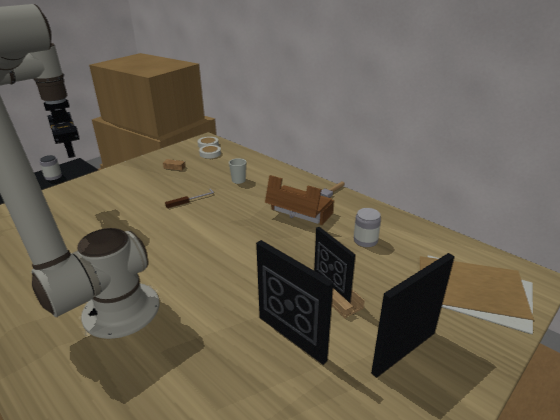

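Top view: the stand is at about (255,148), the rod at (145,230) to (153,187), the tin at (336,136) and the jar at (146,143). There are three panel-like things. One stands in the block at (360,218), one is at (450,232) and one at (380,284). The one in the block is the smallest in the side view (333,264) and stands in a slotted block, so it fits. I'll confirm in an enlarged crop.

```bash
python3 - <<'E'
import cv2,numpy as np
t=cv2.imread('pics/t0.png');s=cv2.imread('pics/s0.png')
t2=cv2.convertScaleAbs(t,alpha=1.8)
s2=cv2.convertScaleAbs(s,alpha=1.6)
f=lambda im,x,y,w,h,k:cv2.resize(im[y:y+h,x:x+w],(w*k,h*k),interpolation=cv2.INTER_CUBIC)
A=f(t2,210,110,100,75,4);B=f(t2,320,190,100,75,4);C=f(s2,250,160,100,75,4);D=f(s2,300,220,80,100,3)
D=cv2.resize(D,(400,300)) if 0 else np.pad(D,((0,0),(0,160),(0,0)))
cv2.imwrite('pics/c1.png',np.vstack([np.hstack([A,B]),np.hstack([C,D])]))
E
```

```text
(no output)
```

View pics/c1.png

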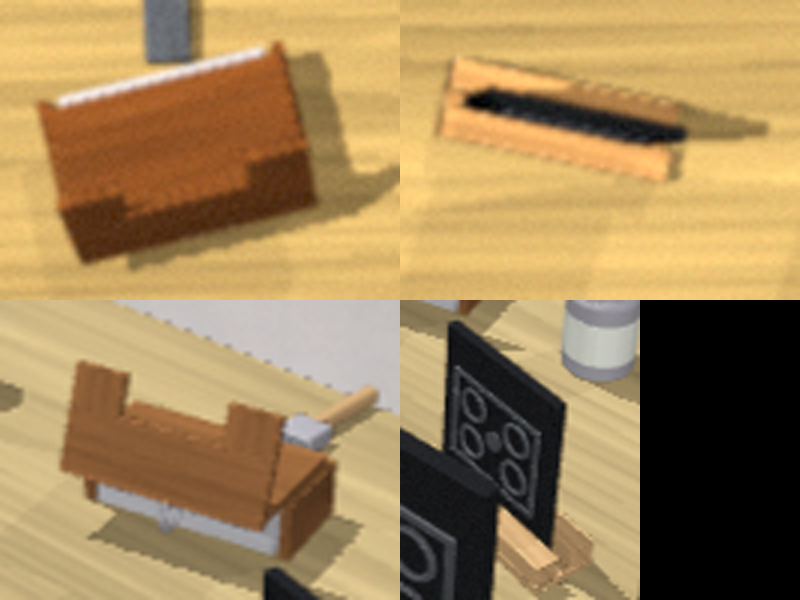

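The crop confirms it. The small ornamented panel stands in the slotted block at top (360,218) / side (333,264), and the other two are larger and stand free. The stand's front faces the robot, and its pull eye shows at side (292,214).

```bash
python3 - <<'E'
from h import *
np.set_printoptions(precision=4,suppress=True)
t=cv2.cvtColor(cv2.imread('pics/t0.png'),cv2.COLOR_BGR2RGB)
# stand
L=two((230.5,175.75),(265,202));R=two((288.75,160.75),(315.75,217));print('ledge L,R',L,R)
L=onz('top',230.5,175.75,.056);R=onz('top',288.75,160.75,.056);d=L-R;m=(L+R)/2
print('z-plane',L,R,np.linalg.norm(d),'yaw of stand',np.degrees(np.arctan2(-d[0],d[1])),m)
w=[onz('top',220,135.75,.066),onz('top',280,120.75,.066)];print('back corners',w, np.linalg.norm(w[0]-w[1]))
print('eye',onz('side',292,214,.030), )
# panel
print('panel top', two((326,0+190+100/4-0),(316.7,227.3)), [onz('side',*p,.18) for p in((316.7,227.3),(355,255))], [onz('top',320+65/4,190+100/4,.18),onz('top',320+285/4,190+132/4,.18)])
print('block corners',[onz('top',320+a/4,190+b/4,.032) for a,b in((55,58),(40,133),(268,180),(282,105))])
# rod
x0,y0=130,178;c=t[y0:250,x0:168];hs=cv2.cvtColor(c,cv2.COLOR_RGB2HSV)
bg=cv2.medianBlur(t,31)[y0:250,x0:168].astype(int)
dark=(c.astype(int).sum(2)<bg.sum(2)-120)
v,u=np.nonzero(dark&(np.arange(y0,250)[:,None]>=212));pts=np.c_[u+x0,v+y0].astype(np.float32);rc=cv2.minAreaRect(pts);print('handle px',rc)
print('handle c',onz('top',*rc[0],.02),[onz('top',*p,.012) for p in cv2.boxPoints(rc)])
big=cv2.resize(cv2.convertScaleAbs(t[178:250,125:180],alpha=1.6),None,fx=8,fy=8,interpolation=cv2.INTER_CUBIC)
cv2.imwrite('pics/rod.png',big[...,::-1])
E
```

```text
ledge L,R (array([0.5939, 0.045 , 0.0584]), np.float64(0.003347543838713254)) (array([ 0.638 , -0.1486,  0.0594]), np.float64(0.0061515112476117325))
z-plane [0.593  0.0464 0.056 ] [ 0.6364 -0.1463  0.056 ] 0.19758732579592042 yaw of stand 12.699445842893157 [ 0.6147 -0.05    0.056 ]
back corners [array([0.7246, 0.0765, 0.066 ]), array([ 0.7677, -0.1216,  0.066 ])] 0.20277046153324216
eye [ 0.6348 -0.0494  0.03  ]
panel top (array([ 0.465 , -0.2679,  0.1588]), np.float64(0.039158079928225085)) [array([ 0.4551, -0.3003,  0.18  ]), array([ 0.4254, -0.4464,  0.18  ])] [array([ 0.4507, -0.2817,  0.18  ]), array([ 0.422 , -0.4442,  0.18  ])]
block corners [array([ 0.4894, -0.2912,  0.032 ]), array([ 0.4277, -0.2766,  0.032 ]), array([ 0.3835, -0.4627,  0.032 ]), array([ 0.4449, -0.4768,  0.032 ])]
handle px ((144.94338989257812, 230.19810485839844), (7.966912746429443, 26.785310745239258), 15.945395469665527)
handle c [0.4228 0.3427 0.02  ] [array([0.3839, 0.3712, 0.012 ]), array([0.47 , 0.345, 0.012]), array([0.4618, 0.3191, 0.012 ]), array([0.3758, 0.3453, 0.012 ])]
```

View pics/rod.png

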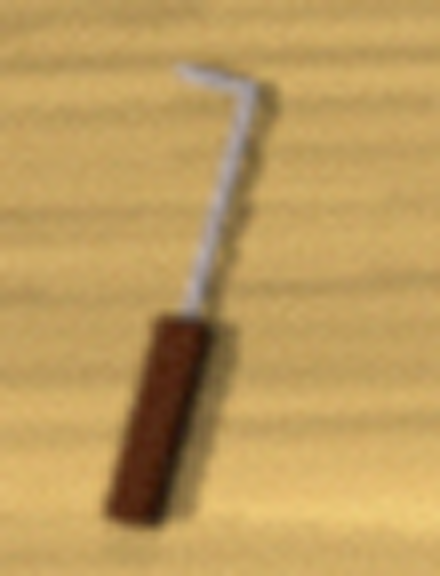

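The rod lies with its hook pointing left (+y). The bend is at top (156,189), the tip at (147,186.5) and the handle at (145,230). The tool is already nearly parallel to it.

```bash
python3 - <<'E'
from h import *
np.set_printoptions(precision=4,suppress=True)
P=lambda a,b,z:onz('top',125+a/8-.5+.06,178+b/8-.5+.06,z)
b=P(250,82,.01);tip=P(180,68,.01);h0=P(135,520,.02);h1=P(183,318,.02)
print(b,tip,h0,h1)
d=b-(h0+h1)/2;d[2]=0;yaw=np.degrees(np.arctan2(d[1],d[0]));print('yaw',yaw,'len',np.linalg.norm(d))
d/=np.linalg.norm(d);print('centre from bend',b-.145*d,'from handle',(h0+h1)/2)
c=((b-.145*d)+(h0+h1)/2)/2
s=r.sense();T=c+.015*d;T[2]=.003
print('target',T,'tool shift',s['ee_rot'].T@(T-s['tcp_pos']))
E
```

```text
[0.5653 0.3066 0.01  ] [0.5722 0.3363 0.01  ] [0.3817 0.3551 0.02  ] [0.4658 0.3336 0.02  ]
yaw -14.94224127957907 len 0.14650116996958945
centre from bend [0.4252 0.344  0.01  ] from handle [0.4238 0.3444 0.02  ]
target [0.439  0.3403 0.003 ] tool shift [0.3216 0.1712 0.2189]
```

```bash
python3 -m handwheel '[[[0,0,0,0.03,0.016,0,0.087],[0,0,0,0.03,0.016,0,0.087],[0,0,0,0.03,0.016,0,0.087],[0,0,0,0.03,0.016,0,0.087],[0,0,0,0.03,0.016,0,0.087],[0,0,0,0.03,0.016,0,0.087],[0,0,0,0.03,0.016,0,0.087],[0,0,0,0.03,0.016,0.01,0.087],[0,0,0,0.03,0.016,0.02,0.087],[0,0,0,0.03,0.016,0.02,0.087],[0,0,0,0.0216,0.0112,0.02,0.087],[0,0,-0.33,0,0,0.02,0.087]]]'
python3 - <<'E'
from h import *
np.set_printoptions(precision=4,suppress=True)
s=r.sense();print(s['time_s'],s['tcp_pos'],s['ee_rot'][:,0],s['ee_rot'].T@(np.array([.439,.3403,.003])-s['tcp_pos']))
E
```

```text
time_s: 1.3
tcp_pos: [0.4406, 0.3388, 0.1313]
ee_rot: [[0.966, -0.259, -0.001], [-0.259, -0.966, -0.001], [-0.0, 0.001, -1.0]]
wrist_force: [0.6, 0.2, -0.7]
gripper_width: 1.0
gripper_force: 0.0
1.3 [0.4406 0.3388 0.1313] [ 0.9658 -0.2593 -0.0004] [-0.0018 -0.0012  0.1283]
```

```bash
python3 -m handwheel '[[[0,0,0,-0.001,-0.001,0.03,0.087],[0,0,0,0,0,0.03,0.06],[0,0,0,0,0,0.03,0.05],[0,0,0,0,0,0.02,0.05],[0,0,0,0,0,0.01,0.045],[0,0,0,0,0,0.006,0.045],[0,0,0,0,0,0,0.0],[0,0,0,0,0,0,0.0],[0,0,0,0,0,0,0.0],[0,0,0,0,0,0,0.0],[0,0,0,0,0,0,0.0],[0,0,0,0,0,0,0.0]]]'
```

```text
time_s: 2.5
tcp_pos: [0.4389, 0.343, 0.0075]
ee_rot: [[0.967, -0.256, 0.001], [-0.256, -0.967, 0.001], [0.001, -0.002, -1.0]]
wrist_force: [-1.4, 0.2, 4.4]
gripper_width: 0.249
gripper_force: 29.9
```

```bash
python3 -m handwheel '[[[0,0,0,0,0,-0.02,0],[0,0,0,-0.01,0,-0.03,0],[0,0,0,-0.02,0,-0.03,0],[0,0,0,0,0.02,0,0],[0,0,0,0.01,0.03,0,0],[0,0,0,0.01,0.04,0,0],[0,0,0,0.01,0.04,0,0],[0,0,0,0.01,0.04,0,0],[0,0,0,0.01,0.04,0,0],[0,0,0,0.01,0.04,0,0],[0,0,0,0.01,0.04,0,0],[0,0,0,0.01,0.04,0,0]]]'
python3 -m handwheel '[[[0,0,0,0.01,0.04,0,0],[0,0,0,0.01,0.04,0,0],[0,0,0,0.01,0.04,0,0],[0,0,0,0.01,0.03,0,0],[0,0,-0.7,0.01,0.02,0,0],[0,0,-0.9,0,0,0,0],[0,0,-0.9,0,0,0,0],[0,0,-0.9,0,0,0,0],[0,0,-0.9,0,0,0,0],[0,0,-0.3,0,0,0,0],[0,0,0,0,0,0,0]]]'
python3 - <<'E'
from h import *
im=cap('side','s1.png');cap('top','t1.png')
c=cv2.convertScaleAbs(im[180:240,240:340],alpha=1.7)
o=cv2.imread('pics/s0.png')[180:240,240:340,::-1];o=cv2.convertScaleAbs(o,alpha=1.7)
t=cv2.convertScaleAbs(cv2.imread('pics/t1.png')[115:235,230:330,::-1],alpha=1.6)
f=lambda a,k:cv2.resize(a,None,fx=k,fy=k,interpolation=cv2.INTER_CUBIC)
A=np.vstack([f(o,4.5),f(c,4.5)]);B=f(t,3.5)[:540,:350]
cv2.imwrite('pics/c2.png',np.hstack([A,np.pad(B,((0,540-B.shape[0]),(0,0),(0,0)))])[...,::-1])
E
```

```text
time_s: 3.7
tcp_pos: [0.4015, 0.009, 0.0866]
ee_rot: [[0.967, -0.256, -0.0], [-0.256, -0.967, 0.0], [-0.0, 0.0, -1.0]]
wrist_force: [-0.1, 0.4, -0.5]
gripper_width: 0.25
gripper_force: 29.9
time_s: 4.8
tcp_pos: [0.4065, -0.1665, 0.0863]
ee_rot: [[0.975, 0.22, -0.001], [0.22, -0.975, 0.0], [-0.001, -0.0, -1.0]]
wrist_force: [0.5, 0.2, -0.8]
gripper_width: 0.25
gripper_force: 29.9
```

View pics/c2.png

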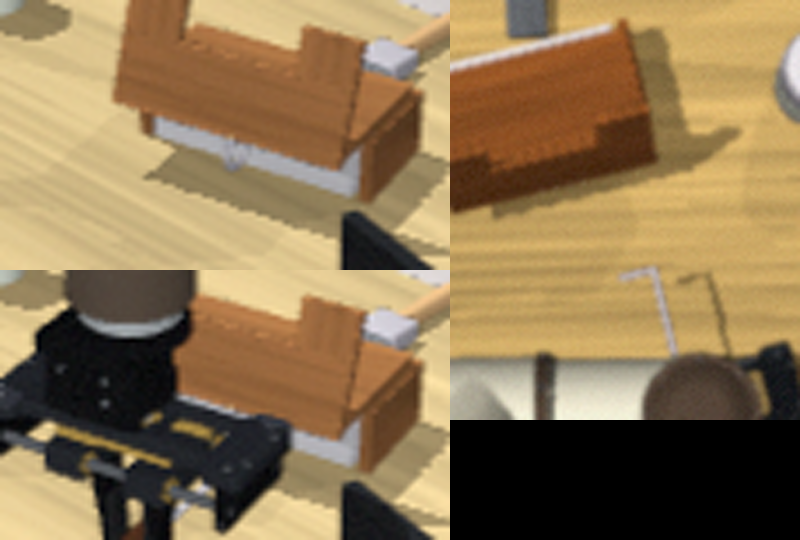

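Top-left crop: the ring hangs under the ledge at side pixel (292,214), with its bottom at about (292,218). Right crop: the hook bend is at top (288.6,191.6) and the tip at (279,194).

```bash
cat >> h.py <<'E'
O=np.array([.6147,-.05,0]);ys=np.radians(12.7)
S=np.array([[np.cos(ys),-np.sin(ys),0],[np.sin(ys),np.cos(ys),0],[0,0,1]])
tos=lambda p:S.T@(np.array(p)-O)
E
python3 - <<'E'
from h import *
np.set_printoptions(precision=4,suppress=True)
for u,v in((292,217.6),(291.9,214)):
    o,d=ray('side',u,v);o2,d2=tos(o),S.T@d
    print('eye ray at y=0:',o2-d2*o2[1]/d2[1])
print('bottom z14',tos(onz('side',292,217.6,.014)))
# lip: visible front-lip bottom-right corner: crop (357,195); bottom left (155,140)
for u,v in((357,195),(357,180)):print('lip',tos(onz('side',240+u/4.5-.4,180+v/4.5-.4,0.0)))
# tray back end above deck in top view (white strip)
s=r.sense();z=s['tcp_pos'][2]+.0025
print('bend',tos(onz('top',288.2,191.2,z)),'tip',tos(onz('top',278.7,193.7,z)),'tcp',tos(s['tcp_pos']),s['ee_rot'][:,0])
E
```

```text
eye ray at y=0: [ 0.0269 -0.      0.0097]
eye ray at y=0: [0.0259 0.     0.0254]
bottom z14 [ 0.0212 -0.0032  0.014 ]
lip [ 0.0577 -0.0912  0.    ]
lip [ 0.0768 -0.0818  0.    ]
bend [-0.0991 -0.0712  0.0889] tip [-0.0993 -0.0397  0.0889] tcp [-0.2285 -0.0679  0.0864] [ 0.9755  0.2198 -0.0004]
```

```bash
python3 - <<'E'
from h import *
np.set_printoptions(precision=1,suppress=True)
w=lambda x,y,z:O+S@np.array([x,y,z])
P=lambda x,y,z:(proj('side',w(x,y,z))-[240,180]+.5)*4.5
print('ledge L,R seen (115,102),(343,168)',P(0,.1,.056),P(0,-.1,.056))
print('wall bottom front R seen (362,203)',P(.05,-.1,0),'wall back bottom',P(.142,-.1,0),'seen (415,150)')
print('topR wing seen (362,38)',P(.0342,-.1,.15), 'topL inner wing (190,3)?')
for v in(0,.01,.02):print(v,'ringbot',P(.045-v,0,.014),'ring c',P(.045-v,0,.03),'ring front/back',P(.045-v-.016,0,.03)[0],P(.045-v+.016,0,.03)[0],'lip bottom R,L',P(.067-v,-.09,0),P(.067-v,.09,0),'lip bottom mid',P(.067-v,0,0))
E
```

```text
ledge L,R seen (115,102),(343,168) [109.3 103.4] [336.6 173.2]
wall bottom front R seen (362,203) [363.2 203.4] wall back bottom [413.5 148.5] seen (415,150)
topR wing seen (362,38) [362.4  43. ] topL inner wing (190,3)?
0 ringbot [247.5 156.2] ring c [247.7 139.1] ring front/back 237.78643161724827 257.53315831309266 lip bottom R,L [361.3 189.3] [164.9 128.6] lip bottom mid [260.6 158.1]
0.01 ringbot [241.3 162.1] ring c [241.5 144.9] ring front/back 231.49033125066993 251.42691336207415 lip bottom R,L [355.6 195.4] [158.6 134.1] lip bottom mid [254.6 164. ]
0.02 ringbot [235.1 168. ] ring c [235.3 150.8] ring front/back 225.1330828072079 245.26227166444596 lip bottom R,L [349.9 201.6] [152.3 139.7] lip bottom mid [248.5 169.8]
```

```bash
python3 -m handwheel '[[[0,0,0,0,0,0.02,0],[0,0,0,0,0,0.02,0],[0,0,0,0,0,0.019,0],[0,0,0,0.02,0,0,0],[0,0,0,0.02,0,0,0],[0,0,0,0.02,0,0,0],[0,0,0,0.02,0,0,0],[0,0,0,0.02,0,0,0],[0,0,0,0.02,0,0,0],[0,0,0,0.008,0,0,0],[0,0,0,0,0,0,0],[0,0,0,0,0,0,0]]]'
python3 -m handwheel '[[[0,0,0,0,-0.01,0,0],[0,0,0,0,-0.01,0,0],[0,0,0,0,-0.008,0,0],[0,0,0,0,-0.007,0,0],[0,0,0,0,-0.007,0,0],[0,0,0,0,-0.007,0,0],[0,0,0,0,-0.007,0,0],[0,0,0,0,0,0,0],[0,0,0,0,0,0,0]]]'
python3 -c "
from h import *
cap('side','s2.png');print(tos(r.sense()['tcp_pos']))"
```

```text
time_s: 6.1
tcp_pos: [0.5306, -0.1383, 0.0272]
ee_rot: [[0.975, 0.22, -0.002], [0.22, -0.975, 0.0], [-0.002, -0.001, -1.0]]
wrist_force: [0.5, -0.3, -0.7]
gripper_width: 0.246
gripper_force: 29.9
time_s: 7.0
tcp_pos: [0.5195, -0.0835, 0.0276]
ee_rot: [[0.975, 0.221, 0.0], [0.221, -0.975, -0.0], [0.0, 0.0, -1.0]]
wrist_force: [0.0, -0.3, -0.5]
gripper_width: 0.246
gripper_force: 29.9
[-0.10020914 -0.01191678  0.02755751]
```

```bash
python3 -m handwheel '[[[0,0,0,-0.008,0,0,0],[0,0,0,-0.008,0,0,0],[0,0,0,-0.008,0,0,0],[0,0,0,-0.008,0,0,0],[0,0,0,-0.008,0,0,0],[0,0,0,0,0,0,0]]]'
python3 -m handwheel '[[[0,0,0,-0.008,0,0,0],[0,0,0,-0.01,0,0,0],[0,0,0,-0.01,0,0,0],[0,0,0,-0.01,0,0,0],[0,0,0,-0.008,0,0,0],[0,0,0,-0.008,0,0,0]]]'
python3 - <<'E'
from h import *
a=cap('top','t3.png');b=cap('side','s3.png')
f=lambda a,k:cv2.resize(cv2.convertScaleAbs(a,alpha=1.6),None,fx=k,fy=k,interpolation=cv2.INTER_CUBIC)
cv2.imwrite('pics/c3.png',np.hstack([f(a[110:240,210:310],4),f(b[160:290,230:330],4)])[...,::-1])
print(tos(r.sense()['tcp_pos']))
E
```

```text
time_s: 7.65
tcp_pos: [0.4785, -0.0929, 0.0275]
ee_rot: [[0.976, 0.22, -0.002], [0.22, -0.976, -0.0], [-0.002, -0.0, -1.0]]
wrist_force: [1.2, -0.0, -0.6]
gripper_width: 0.249
gripper_force: 29.9
time_s: 8.25
tcp_pos: [0.4271, -0.1045, 0.0276]
ee_rot: [[0.975, 0.221, 0.0], [0.221, -0.975, 0.0], [0.0, 0.0, -1.0]]
wrist_force: [2.2, 1.2, -1.4]
gripper_width: 0.248
gripper_force: 29.9
[-0.19653792 -0.01180072  0.02738096]
```

View pics/c3.png

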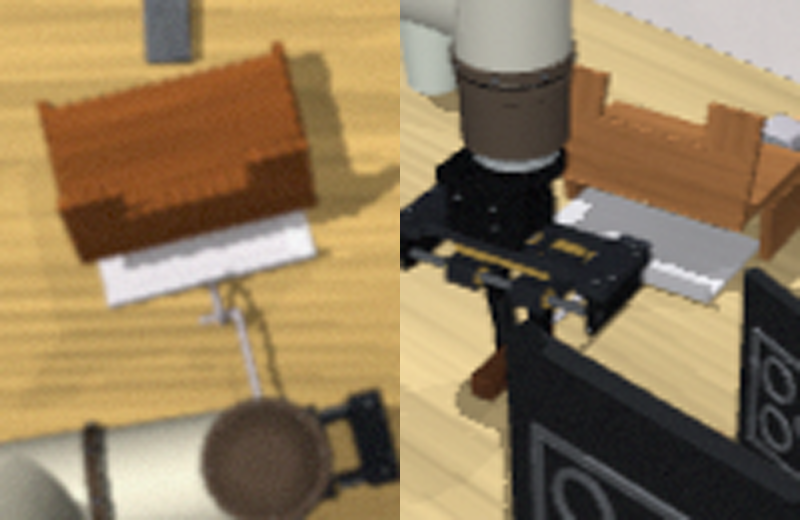

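The hook is through the ring at top (264,188), and the tray is most of the way out. I'll pull on to the stop.

```bash
python3 -m handwheel '[[[0,0,0,-0.004,0,0,0],[0,0,0,-0.004,0,0,0],[0,0,0,-0.003,0,0,0],[0,0,0,0,0,0,0]]]'
python3 -m handwheel '[[[0,0,0,-0.003,0,0,0],[0,0,0,0,0,0,0]]]'
python3 -c "
from h import *
print(tos(r.sense()['tcp_pos']))"
```

```text
time_s: 8.75
tcp_pos: [0.4164, -0.1069, 0.0275]
ee_rot: [[0.975, 0.22, -0.001], [0.22, -0.975, -0.0], [-0.001, -0.0, -1.0]]
wrist_force: [0.6, 0.2, -0.8]
gripper_width: 0.247
gripper_force: 29.9
time_s: 8.95
tcp_pos: [0.4152, -0.1073, 0.0278]
ee_rot: [[0.975, 0.221, 0.002], [0.221, -0.975, 0.0], [0.002, 0.0, -1.0]]
wrist_force: [3.0, 2.1, -2.0]
gripper_width: 0.25
gripper_force: 29.9
[-0.2072637  -0.0120479   0.02780847]
```

```bash
for i in 1 ; do python3 -m handwheel '[[[0,0,0,-0.003,0,0,0],[0,0,0,0,0,0,0]]]'; done
python3 -m handwheel '[[[0,0,0,-0.003,0,0,0],[0,0,0,0,0,0,0]]]'
python3 -c "
from h import *
print(tos(r.sense()['tcp_pos']))"
```

```text
time_s: 9.15
tcp_pos: [0.415, -0.1076, 0.0284]
ee_rot: [[0.975, 0.222, 0.008], [0.222, -0.975, 0.001], [0.008, 0.001, -1.0]]
wrist_force: [7.7, 1.3, -2.8]
gripper_width: 0.252
gripper_force: 29.9
time_s: 9.35
tcp_pos: [0.415, -0.1079, 0.0291]
ee_rot: [[0.975, 0.222, 0.014], [0.222, -0.975, 0.001], [0.014, 0.002, -1.0]]
wrist_force: [10.5, 2.4, -3.2]
gripper_width: 0.25
gripper_force: 30.0
[-0.20758294 -0.01256311  0.0290959 ]
```

The tray is at its firm stop: hook at stand x -0.078 and force rising. Next I'll unhook and lay the rod down on the left.

```bash
python3 -m handwheel '[[[0,0,0,0.006,0,0,0],[0,0,0,0.005,0,0,0],[0,0,0,0.005,0,0,0],[0,0,0,0,0,0,0],[0,0,0,0,0.01,0,0],[0,0,0,0,0.01,0,0],[0,0,0,0,0.01,0,0],[0,0,0,0,0.015,0,0],[0,0,0,0,0.015,0,0],[0,0,0,0,0,-0.02,0],[0,0,0,0,0,-0.03,0],[0,0,0,0,0,-0.03,0]]]'
python3 -c "
from h import *
cap('top','t4.png');print(tos(r.sense()['tcp_pos']))"
python3 -m handwheel '[[[0,0,0,0.004,-0.02,0,0],[0,0,0,0.008,-0.03,0,0],[0,0,0,0.008,-0.04,0,0],[0,0,0,0.008,-0.04,0,0],[0,0,0,0.008,-0.04,0,0],[0,0,0,0.008,-0.04,0,0],[0,0,0,0.008,-0.04,0,0],[0,0,0,0.008,-0.04,0,0],[0,0,0,0.008,-0.04,0,0],[0,0,0,0.008,-0.04,0,0],[0,0,0,0.006,-0.03,0,0],[0,0,0,0,0,0,0]]]'
python3 -m handwheel '[[[0,0,0,0,0,0.02,0],[0,0,0,0,0,0.02,0],[0,0,0,0,0,0.02,0],[0,0,0,0,0,0.02,0],[0,0,0,0,0,0.008,0],[0,0,0,0,0,0,0]]]'
```

```text
time_s: 10.55
tcp_pos: [0.4364, -0.1648, 0.108]
ee_rot: [[0.976, 0.219, -0.002], [0.219, -0.976, 0.0], [-0.002, -0.001, -1.0]]
wrist_force: [0.5, 0.2, -0.4]
gripper_width: 0.251
gripper_force: 30.0
[-0.19574428 -0.0741468   0.11319961]
time_s: 11.8
tcp_pos: [0.4299, 0.2474, 0.1075]
ee_rot: [[0.975, 0.224, 0.002], [0.224, -0.975, 0.001], [0.002, -0.001, -1.0]]
wrist_force: [-0.3, -0.4, -1.2]
gripper_width: 0.25
gripper_force: 30.0
time_s: 12.4
tcp_pos: [0.4285, 0.2429, 0.0185]
ee_rot: [[0.976, 0.219, -0.002], [0.219, -0.976, -0.002], [-0.003, 0.002, -1.0]]
wrist_force: [-1.0, -0.7, -0.1]
gripper_width: 0.249
gripper_force: 30.0
```

```bash
python3 -m handwheel '[[[0,0,0,0,0,0.005,0],[0,0,0,0,0,0.004,0],[0,0,0,0,0,0.002,0],[0,0,0,0,0,0,0]]]'
python3 -m handwheel '[[[0,0,0,0,0,0,0.03],[0,0,0,0,0,0,0.045],[0,0,0,0,0,0,0.05],[0,0,0,0,0,0,0.05],[0,0,0,0,0,-0.02,0.05],[0,0,0,0,0,-0.03,0.05],[0,0,0,0,0,-0.03,0.05],[0,0,0,0,0,-0.03,0.05],[0,0,0,0,0,-0.04,0.05],[0,0,0,0,0,-0.04,0.05],[0,0,0,0,0,-0.04,0.05]]]'
python3 - <<'E'
from h import *
np.set_printoptions(precision=4,suppress=True)
im=cap('top','t5.png');print(r.sense()['tcp_pos'],r.sense()['joints'])
f=lambda a,k:cv2.resize(cv2.convertScaleAbs(a,alpha=1.6),None,fx=k,fy=k,interpolation=cv2.INTER_CUBIC)
o=cv2.imread('pics/t0.png')[...,::-1]
cv2.imwrite('pics/c5.png',np.vstack([f(im[110:250,140:340],4)[:,:800],])[...,::-1])
E
```

```text
time_s: 12.8
tcp_pos: [0.4289, 0.2445, 0.0087]
ee_rot: [[0.975, 0.221, 0.0], [0.221, -0.975, 0.0], [0.0, -0.0, -1.0]]
wrist_force: [0.1, -0.4, -0.2]
gripper_width: 0.248
gripper_force: 30.0
time_s: 13.9
tcp_pos: [0.4285, 0.2441, 0.2403]
ee_rot: [[0.975, 0.221, 0.0], [0.221, -0.975, 0.0], [0.0, -0.0, -1.0]]
wrist_force: [0.7, 1.2, -0.1]
gripper_width: 0.578
gripper_force: 0.0
[0.432  0.2464 0.2479] [ 48.5746   7.9767 -15.2471   0.2347 -65.9699  54.1758]
```

View pics/c5.png

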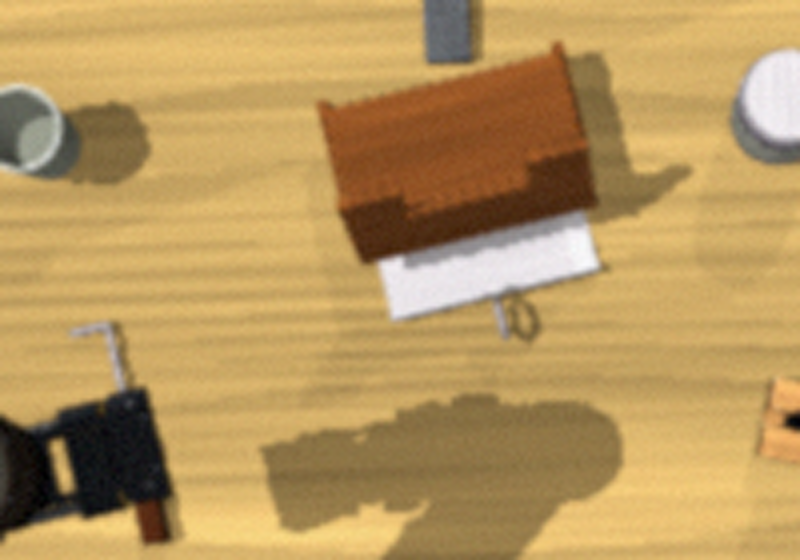

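The rod lies flat on the left with its shaft at crop (115,360). The tray is fully out, with its lip corners at crop (393,320) and (603,268), so the stand is clear of the rod. I'll turn for the panel, whose yaw is about -13.4° and whose top centre is about (0.4395,-0.372).

```bash
python3 -m handwheel '[[[0,0,1.2,0,0,-0.01,0.07],[0,0,1.2,0,0,-0.01,0.07],[0,0,1.2,0,0,0,0.07],[0,0,1.2,0,0,0,0.07],[0,0,1.2,0,0,0,0.07],[0,0,1.2,0,0,0,0.07],[0,0,1.2,0,0,0,0.07],[0,0,1.2,0,0,0,0.07],[0,0,1.2,0,0,0,0.07],[0,0,1.2,0,0,0,0.07],[0,0,1.2,0,0,0,0.07],[0,0,1.2,0,0,0,0.07]]]'
python3 -m handwheel '[[[0,0,1.2,0,0,0,0.07],[0,0,1.2,0,0,0,0.07],[0,0,1.2,0,0,0,0.07],[0,0,1.2,0,0,0,0.07],[0,0,0.15,0,0,0,0.07],[0,0,0,0,0,0,0.07]]]'
python3 - <<'E'
from h import *
np.set_printoptions(precision=4,suppress=True)
s=r.sense();print(s['tcp_pos'],s['joints'],s['ee_rot'].T@(np.array([.4395,-.372,.268])-s['tcp_pos']))
# stand centre from lip (top view, z=.02)
P=lambda a,b:tos(onz('top',140+a/4-.4,110+b/4-.4,.02));print('lip',P(393,320),P(603,268))
E
```

```text
time_s: 15.15
tcp_pos: [0.4287, 0.2443, 0.2582]
ee_rot: [[0.276, -0.961, -0.0], [-0.961, -0.276, -0.0], [0.0, 0.0, -1.0]]
wrist_force: [0.2, -0.8, 0.7]
gripper_width: 0.806
gripper_force: 0.0
time_s: 15.75
tcp_pos: [0.4287, 0.2444, 0.2584]
ee_rot: [[-0.229, -0.973, -0.0], [-0.973, 0.229, -0.0], [0.0, 0.0, -1.0]]
wrist_force: [-1.1, -0.5, 0.1]
gripper_width: 0.804
gripper_force: 0.0
[0.4287 0.2444 0.2584] [ 48.5747   7.6253 -14.0333  -0.003  -68.354  -61.8022] [ 0.5976 -0.1515 -0.0096]
lip [-0.0464  0.0894  0.02  ] [-0.0481 -0.0922  0.02  ]
```

```bash
python3 -m handwheel '[[[0,0,0,0.02,-0.005,0,0.07],[0,0,0,0.03,-0.008,0,0.07],[0,0,0,0.04,-0.01,0,0.07],[0,0,0,0.04,-0.01,0,0.07],[0,0,0,0.04,-0.01,0,0.07],[0,0,0,0.04,-0.01,0,0.07],[0,0,0,0.04,-0.01,0,0.07],[0,0,0,0.04,-0.01,0,0.07],[0,0,0,0.04,-0.01,0,0.07],[0,0,0,0.04,-0.01,0,0.07],[0,0,0,0.04,-0.01,0,0.07],[0,0,0,0.04,-0.01,0,0.07]]]'
python3 -m handwheel '[[[0,0,0,0.04,-0.01,0,0.07],[0,0,0,0.04,-0.01,0,0.07],[0,0,0,0.04,-0.01,0,0.07],[0,0,0,0.02,-0.006,0,0.07],[0,0,0,0.0076,-0.0025,0,0.07],[0,0,0,0,0,0.02,0.07],[0,0,0,0,0,0.02,0.07],[0,0,0,0,0,0,0.07]]]'
python3 - <<'E'
from h import *
im=cap('side','s6.png');
c=im[170:310,280:420];c=cv2.resize(cv2.convertScaleAbs(c,alpha=1.8),None,fx=4,fy=4,interpolation=cv2.INTER_CUBIC)
cv2.imwrite('pics/c6.png',c[...,::-1])
np.set_printoptions(precision=4,suppress=True)
s=r.sense();print(s['tcp_pos'],s['ee_rot'].T@(np.array([.4395,-.372,.14])-s['tcp_pos']))
print('tcp px',proj('side',s['tcp_pos']),'panel top c px',proj('side',[.4395,-.372,.18]))
E
```

```text
time_s: 16.95
tcp_pos: [0.4346, -0.2212, 0.2587]
ee_rot: [[-0.229, -0.973, 0.001], [-0.973, 0.229, -0.0], [-0.0, -0.001, -1.0]]
wrist_force: [1.0, 0.5, 0.7]
gripper_width: 0.803
gripper_force: 0.0
time_s: 17.75
tcp_pos: [0.4367, -0.3704, 0.2156]
ee_rot: [[-0.23, -0.973, -0.005], [-0.973, 0.23, 0.004], [-0.002, 0.006, -1.0]]
wrist_force: [-0.1, -0.1, -1.1]
gripper_width: 0.805
gripper_force: 0.0
[ 0.4376 -0.3712  0.2176] [ 0.0004 -0.0022  0.0776]
tcp px [334.5419 228.6147] panel top c px [334.3695 240.4059]
```

View pics/c6.png

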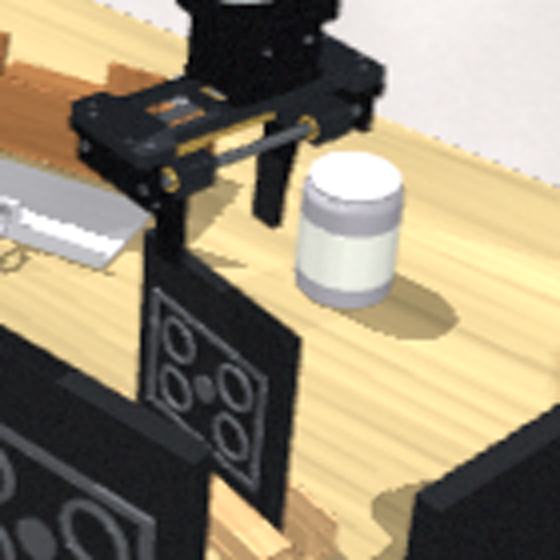

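The small panel is directly below the open fingers: its top-edge mid is at crop (225,285) and the fingers are at (175,240) and (272,215). The tin at (350,230) is clear.

```bash
python3 -m handwheel '[[[0,0,0,0,-0.002,0.02,0.07],[0,0,0,0,0,0.02,0.07],[0,0,0,0,0,0.02,0.07],[0,0,0,0,0,0.016,0.07],[0,0,0,0,0,0,0.07]]]'
python3 -m handwheel '[[[0,0,0,0,0,0,0.03],[0,0,0,0,0,0,0.015],[0,0,0,0,0,0,0.0],[0,0,0,0,0,0,0.0],[0,0,0,0,0,0,0.0],[0,0,0,0,0,0,0.0],[0,0,0,0,0,0,0.0],[0,0,0,0,0,0,0.0]]]'
python3 -m handwheel '[[[0,0,0,0,0,-0.005,0],[0,0,0,0,0,-0.01,0],[0,0,0,0,0,-0.01,0],[0,0,0,0,0,0,0]]]'
```

```text
time_s: 18.3
tcp_pos: [0.4397, -0.3716, 0.1417]
ee_rot: [[-0.23, -0.973, -0.003], [-0.973, 0.23, 0.001], [-0.001, 0.003, -1.0]]
wrist_force: [0.6, 0.4, 0.4]
gripper_width: 0.8
gripper_force: 0.0
time_s: 19.1
tcp_pos: [0.4401, -0.3724, 0.1425]
ee_rot: [[-0.231, -0.973, -0.0], [-0.973, 0.231, 0.0], [-0.0, 0.0, -1.0]]
wrist_force: [0.1, 0.2, -0.2]
gripper_width: 0.155
gripper_force: 0.0
time_s: 19.5
tcp_pos: [0.4412, -0.3731, 0.1698]
ee_rot: [[-0.231, -0.973, 0.003], [-0.973, 0.231, -0.002], [0.001, -0.004, -1.0]]
wrist_force: [0.2, 0.4, -2.1]
gripper_width: 0.137
gripper_force: 30.0
```

```bash
python3 -m handwheel '[[[0,0,0,0,0,-0.01,0],[0,0,0,0,0,-0.02,0],[0,0,0,0,0,-0.02,0],[0,0,0,0,0,-0.02,0],[0,0,0,0,0,-0.02,0],[0,0,0,-0.01,-0.001,0,0],[0,0,0,-0.02,-0.002,0,0],[0,0,0,-0.03,-0.004,0,0],[0,0,0,-0.03,-0.004,0,0],[0,0,0,-0.03,-0.004,0,0],[0,0,0,-0.03,-0.004,0,0],[0,0,0,-0.03,-0.004,0,0]]]'
python3 -m handwheel '[[[0,0,0,-0.03,-0.004,0,0],[0,0,0,-0.03,-0.004,0,0],[0,0,0,-0.03,-0.004,0,0],[0,0,0,-0.03,-0.003,0,0],[0,0,0,-0.02,-0.002,0,0],[0,0,-0.6,0,0,0,0],[0,0,-0.9,0,0,0,0],[0,0,-0.9,0,0,0,0],[0,0,-0.9,0,0,0,0],[0,0,-0.7,0,0,0,0],[0,0,-0.4,0,0,0,0],[0,0,0,0,0,0,0]]]'
python3 -m handwheel '[[[-0.4,0,0,0,0,0,0],[-0.6,0,0,0,0,0,0],[-0.6,0,0,0,0,0,0],[-0.6,0,0,0,0,0,0],[-0.6,0,0,0,0,0,0],[-0.53,0,0,0,0,0,0],[0,0,0,0,0,0,0],[0,0,0,0,0,0,0]]]'
cat >> h.py <<'E'
O=np.array([.6130,-.0514,0]);ys=np.radians(13.0)
S=np.array([[np.cos(ys),-np.sin(ys),0],[np.sin(ys),np.cos(ys),0],[0,0,1]])
def rep():
    np.set_printoptions(precision=4,suppress=True)
    s=r.sense();R=s['ee_rot'];p=tos(s['tcp_pos']);b=p+S.T@R@[0,0,.1335]
    c,t=np.cos(np.radians(20)),np.sin(np.radians(20))
    print('t',s['time_s'],'tcp stand',p,'Rstand',(S.T@R).round(3).tolist(),'bottom',b)
    g=np.array([-.0238,0,.0081])
    print('bottom to goal in tool axes',R.T@S@(g-b),'F stand',S.T@s['wrist_force'])
    # gap of back face to slope plane (normal), bottom back edge height
    print('slope gap',-( (b[0])*c-(b[2]-.056)*t)-.006,'lowest z',b[2]-.006*t)
E
python3 -c "
from h import *
rep()"
```

```text
time_s: 20.7
tcp_pos: [0.5037, -0.2005, 0.2563]
ee_rot: [[-0.231, -0.973, -0.002], [-0.973, 0.231, 0.001], [-0.0, 0.002, -1.0]]
wrist_force: [-0.6, -0.5, -2.6]
gripper_width: 0.134
gripper_force: 30.0
time_s: 21.9
tcp_pos: [0.5521, -0.0697, 0.2563]
ee_rot: [[0.226, -0.974, -0.002], [-0.974, -0.226, 0.0], [-0.001, 0.002, -1.0]]
wrist_force: [-0.9, 0.7, -2.8]
gripper_width: 0.138
gripper_force: 30.0
time_s: 22.7
tcp_pos: [0.553, -0.07, 0.2567]
ee_rot: [[0.225, -0.916, -0.333], [-0.974, -0.212, -0.077], [-0.0, 0.342, -0.94]]
wrist_force: [-0.1, 0.2, -2.3]
gripper_width: 0.134
gripper_force: 30.0
t 22.7 tcp stand [-0.0626 -0.0046  0.2567] Rstand [[0.0, -0.94, -0.342], [-1.0, -0.001, -0.0], [-0.0, 0.342, -0.94]] bottom [-0.1082 -0.0046  0.1312]
bottom to goal in tool axes [-0.0045 -0.1214  0.0869] F stand [-0.0232  0.2378 -2.2828]
slope gap 0.1214467675900657 lowest z 0.1291955648109369
```

```bash
python3 -m handwheel '[[[0,0,0,-0.002,-0.01,0,0],[0,0,0,-0.002,-0.02,0,0],[0,0,0,0,-0.02,0,0],[0,0,0,0,-0.02,0,0],[0,0,0,0,-0.02,0,0],[0,0,0,0,-0.015,0,0],[0,0,0,0,-0.006,0,0],[0,0,0,0,0,0.01,0],[0,0,0,0,0,0.02,0],[0,0,0,0,0,0.015,0],[0,0,0,0,0,0,0]]]'
python3 - <<'E'
from h import *
rep()
b=cap('side','s7.png');a=cap('top','t7.png')
f=lambda a,k:cv2.resize(cv2.convertScaleAbs(a,alpha=1.7),None,fx=k,fy=k,interpolation=cv2.INTER_CUBIC)
cv2.imwrite('pics/c7.png',np.hstack([f(b[130:260,235:335],4.5)[:585],f(a[110:240,220:295],4.5)])[...,::-1])
E
```

```text
time_s: 23.8
tcp_pos: [0.636, -0.0466, 0.1756]
ee_rot: [[0.225, -0.914, -0.338], [-0.974, -0.211, -0.077], [-0.001, 0.346, -0.938]]
wrist_force: [-0.4, 0.4, -3.1]
gripper_width: 0.133
gripper_force: 30.0
t 23.8 tcp stand [ 0.0235 -0.0005  0.1756] Rstand [[-0.0, -0.938, -0.346], [-1.0, -0.0, 0.001], [-0.001, 0.346, -0.938]] bottom [-0.0227 -0.0003  0.0503]
bottom to goal in tool axes [-0.0003 -0.0136  0.04  ] F stand [-0.2708  0.4932 -3.1098]
slope gap 0.01339318128112747 lowest z 0.04826746797787207
```

View pics/c7.png

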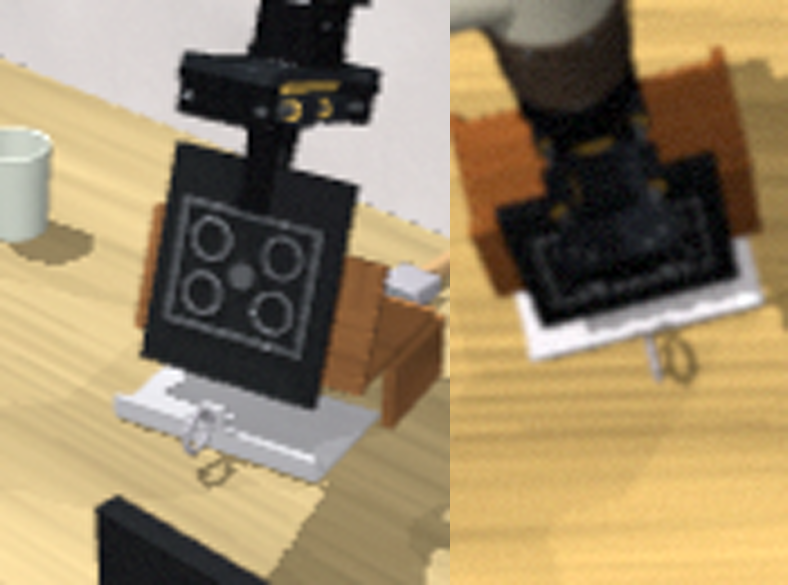

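The panel hangs tilted behind the lip: bottom corners at crop (545,325) and (738,275), lip ends at (533,360) and (762,302). I'll check the centring numerically.

```bash
python3 - <<'E'
from h import *
np.set_printoptions(precision=4,suppress=True)
P=lambda a,b,z:tos(onz('top',220+(a-450)/4.5-.4,110+b/4.5-.4,z))
print('panel front bottom',P(545,325,.0523),P(738,275,.0523),'expected x',-.0227-.0056,'lip',P(533,360,.02),P(762,302,.02))
E
```

```text
panel front bottom [-0.025   0.0726  0.0523] [-0.0255 -0.0732  0.0523] expected x -0.028300000000000002 lip [-0.0442  0.09    0.02  ] [-0.0458 -0.0862  0.02  ]
```

```bash
python3 -m handwheel '[[[0,0,0,0,-0.004,0.005,0],[0,0,0,0,-0.003,0.008,0],[0,0,0,0,0,0.008,0],[0,0,0,0,0,0.006,0],[0,0,0,0,0,0.004,0],[0,0,0,0,0,0,0],[0,0,0,0,0,0,0]]]'
python3 -m handwheel '[[[0,0,0,0,0,0.002,0],[0,0,0,0,0,0.002,0],[0,0,0,0,0,0,0]]]'
python3 -c "
from h import *
rep()"
```

```text
time_s: 24.6
tcp_pos: [0.635, -0.0473, 0.146]
ee_rot: [[0.226, -0.916, -0.332], [-0.974, -0.212, -0.077], [0.0, 0.341, -0.94]]
wrist_force: [0.1, -0.3, -2.2]
gripper_width: 0.134
gripper_force: 30.0
time_s: 24.9
tcp_pos: [0.6333, -0.0476, 0.1418]
ee_rot: [[0.226, -0.915, -0.333], [-0.974, -0.212, -0.077], [-0.0, 0.342, -0.94]]
wrist_force: [-0.4, -0.2, -2.6]
gripper_width: 0.133
gripper_force: 30.0
t 24.9 tcp stand [ 0.0206 -0.0008  0.1418] Rstand [[0.001, -0.94, -0.342], [-1.0, -0.001, -0.0], [-0.0, 0.342, -0.94]] bottom [-0.0251 -0.0008  0.0164]
bottom to goal in tool axes [-0.0008 -0.004   0.0074] F stand [-0.442  -0.1115 -2.5892]
slope gap 0.004003776087940905 lowest z 0.014343450493098323
```

```bash
python3 -m handwheel '[[[0,0,0,0,0,0.002,0],[0,0,0,0,0,0.002,0],[0,0,0,0,0,0,0]]]'
python3 -m handwheel '[[[0,0,0,0,0,0.002,0],[0,0,0,0,0,0,0]]]'
python3 -m handwheel '[[[0,0,0,0,0,0.0015,0],[0,0,0,0,0,0,0]]]'
python3 -c "
from h import *
rep()"
```

```text
time_s: 25.2
tcp_pos: [0.6319, -0.0479, 0.1379]
ee_rot: [[0.226, -0.915, -0.334], [-0.974, -0.212, -0.077], [-0.0, 0.342, -0.94]]
wrist_force: [-0.6, 0.5, -1.5]
gripper_width: 0.133
gripper_force: 30.0
time_s: 25.4
tcp_pos: [0.6313, -0.048, 0.1361]
ee_rot: [[0.226, -0.915, -0.333], [-0.974, -0.212, -0.077], [-0.0, 0.342, -0.94]]
wrist_force: [-0.5, 0.3, -2.5]
gripper_width: 0.137
gripper_force: 30.0
time_s: 25.6
tcp_pos: [0.6309, -0.0481, 0.1348]
ee_rot: [[0.226, -0.915, -0.333], [-0.974, -0.212, -0.077], [-0.0, 0.342, -0.94]]
wrist_force: [-0.2, -0.8, -3.0]
gripper_width: 0.133
gripper_force: 30.0
t 25.6 tcp stand [ 0.0181 -0.0008  0.1348] Rstand [[0.001, -0.94, -0.342], [-1.0, -0.001, -0.0], [-0.0, 0.342, -0.94]] bottom [-0.0275 -0.0009  0.0094]
bottom to goal in tool axes [-0.0009 -0.0039 -0.0001] F stand [-0.3605 -0.7414 -3.0485]
slope gap 0.003916567915078691 lowest z 0.007301768371694915
```

```bash
python3 -m handwheel '[[[0,0,0,0,-0.002,0,0],[0,0,0,0,0,0,0]]]'
python3 -m handwheel '[[[0,0,0,0,-0.002,0,0],[0,0,0,0,0,0,0]]]'
python3 -m handwheel '[[[0,0,0,0,0,0.0015,0],[0,0,0,0,0,0,0]]]'
python3 -c "
from h import *
rep()"
```

```text
time_s: 25.8
tcp_pos: [0.6331, -0.0476, 0.1342]
ee_rot: [[0.226, -0.916, -0.333], [-0.974, -0.212, -0.077], [0.0, 0.342, -0.94]]
wrist_force: [0.7, -0.3, -3.3]
gripper_width: 0.133
gripper_force: 30.0
time_s: 26.0
tcp_pos: [0.6349, -0.0472, 0.1335]
ee_rot: [[0.226, -0.916, -0.333], [-0.974, -0.212, -0.077], [0.0, 0.342, -0.94]]
wrist_force: [-0.7, -0.8, -1.6]
gripper_width: 0.135
gripper_force: 30.0
time_s: 26.2
tcp_pos: [0.6346, -0.0474, 0.133]
ee_rot: [[0.226, -0.916, -0.331], [-0.974, -0.212, -0.077], [0.001, 0.34, -0.94]]
wrist_force: [1.4, -0.5, 0.8]
gripper_width: 0.138
gripper_force: 30.0
t 26.2 tcp stand [ 0.022 -0.001  0.133] Rstand [[0.001, -0.94, -0.34], [-1.0, -0.001, -0.001], [0.001, 0.34, -0.94]] bottom [-0.0235 -0.0011  0.0074]
bottom to goal in tool axes [-0.0011  0.0005 -0.0005] F stand [ 1.268  -0.8001  0.7551]
slope gap -0.0005648184320096814 lowest z 0.005376211942868251
```

```bash
python3 -m handwheel '[[[0,0,0,0,-0.0015,0.0005,0],[0,0,0,0,0,0,0]]]'
python3 -m handwheel '[[[0,0,0,0,-0.0015,0,0],[0,0,0,0,0,0,0]]]'
python3 -c "
from h import *
rep()"
```

```text
time_s: 26.4
tcp_pos: [0.6355, -0.0473, 0.1326]
ee_rot: [[0.226, -0.915, -0.333], [-0.974, -0.212, -0.078], [0.001, 0.342, -0.94]]
wrist_force: [-0.4, 0.4, 4.4]
gripper_width: 0.135
gripper_force: 30.0
time_s: 26.6
tcp_pos: [0.6361, -0.0472, 0.1323]
ee_rot: [[0.226, -0.915, -0.335], [-0.974, -0.212, -0.079], [0.001, 0.344, -0.939]]
wrist_force: [-0.4, -0.8, 6.6]
gripper_width: 0.131
gripper_force: 30.0
t 26.6 tcp stand [ 0.0235 -0.0011  0.1323] Rstand [[0.001, -0.939, -0.344], [-1.0, -0.001, -0.001], [0.001, 0.344, -0.939]] bottom [-0.0224 -0.0013  0.007 ]
bottom to goal in tool axes [-0.0013  0.0017 -0.0006] F stand [-0.5648 -0.699   6.6118]
slope gap -0.0017526999463264529 lowest z 0.004898617576868745
```

```bash
python3 -m handwheel '[[[0,0,0,0,-0.002,-0.001,0],[0,0,0,0,0,0,0]]]'
python3 -m handwheel '[[[0,0,0,0,-0.002,-0.001,0],[0,0,0,0,0,0,0]]]'
python3 -c "
from h import *
rep();print(r.sense()['moment'])"
```

```text
time_s: 26.8
tcp_pos: [0.6367, -0.047, 0.1323]
ee_rot: [[0.225, -0.913, -0.339], [-0.974, -0.211, -0.079], [0.0, 0.348, -0.938]]
wrist_force: [-4.3, 0.6, 7.1]
gripper_width: 0.134
gripper_force: 30.0
time_s: 27.0
tcp_pos: [0.637, -0.0469, 0.1322]
ee_rot: [[0.224, -0.912, -0.343], [-0.975, -0.21, -0.079], [-0.0, 0.352, -0.936]]
wrist_force: [-7.7, 0.0, 6.2]
gripper_width: 0.136
gripper_force: 30.0
t 27.0 tcp stand [ 0.0244 -0.001   0.1322] Rstand [[-0.001, -0.936, -0.352], [-1.0, 0.001, 0.0], [-0.0, 0.352, -0.936]] bottom [-0.0226 -0.0009  0.0073]
bottom to goal in tool axes [-0.0009  0.0014 -0.0004] F stand [-7.444   1.7675  6.2176]
slope gap -0.0013932239336021304 lowest z 0.005221633322729739
[-0.1745  2.2926 -0.4138]
```

```bash
python3 -m handwheel '[[[0,0,0,0,0.001,0.0005,0],[0,0,0,0,0,0,0.016],[0,0,0,0,0,0,0.02],[0,0,0,0,0,0,0.03],[0,0,0,0,0,0,0.04],[0,0,0,0,0,0,0.04],[0,0,0,0,0,0,0.04]]]'
python3 -m handwheel '[[[0,0,0,0,0,-0.01,0.04],[0,0,0,0,0,-0.02,0.04],[0,0,0,0,0,-0.03,0.04],[0,0,0,0,0,-0.03,0.04],[0,0,0,0,0,-0.03,0.04],[0,0,0,0,0,-0.03,0.04],[0,0,0,0,0,0,0.04]]]'
python3 -m handwheel '[[[0,0,0,0.03,0,0,0.04],[0,0,0,0.04,0,0,0.04],[0,0,0,0.04,0,0,0.04],[0,0,0,0.04,0,0,0.04],[0,0,0,0.04,0,0,0.04],[0,0,0,0,0,0,0.04],[0,0,0,0,0,0,0.04]]]'
python3 - <<'E'
from h import *
b=cap('side','s8.png');a=cap('top','t8.png')
f=lambda a,k:cv2.resize(cv2.convertScaleAbs(a,alpha=1.7),None,fx=k,fy=k,interpolation=cv2.INTER_CUBIC)
cv2.imwrite('pics/c8.png',np.hstack([f(b[140:260,250:340],4.3),f(a[115:235,220:315],4.3)])[...,::-1])
E
```

```text
time_s: 27.7
tcp_pos: [0.6402, -0.046, 0.1307]
ee_rot: [[0.226, -0.916, -0.333], [-0.974, -0.212, -0.077], [-0.0, 0.342, -0.94]]
wrist_force: [0.5, 0.2, 0.4]
gripper_width: 0.439
gripper_force: 0.0
time_s: 28.4
tcp_pos: [0.6925, -0.0345, 0.2772]
ee_rot: [[0.226, -0.919, -0.323], [-0.974, -0.212, -0.077], [0.003, 0.332, -0.943]]
wrist_force: [-0.3, 0.2, 0.6]
gripper_width: 0.456
gripper_force: 0.0
time_s: 29.1
tcp_pos: [0.7325, -0.2209, 0.2705]
ee_rot: [[0.224, -0.915, -0.335], [-0.975, -0.21, -0.076], [-0.001, 0.343, -0.939]]
wrist_force: [0.2, 0.3, -0.0]
gripper_width: 0.46
gripper_force: 0.0
```

View pics/c8.png

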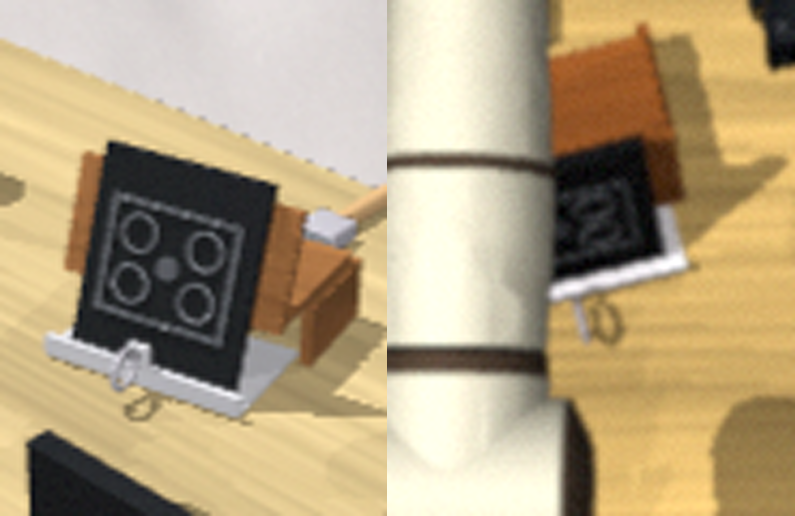

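The panel leans on the slope behind the lip, centred and square, ornament facing out. The tin and jar were not touched, and the arm is clear.

```bash
python3 -c "
from h import *
print(r.finish_job())"
```

```text
the job is handed in; nothing more can be done
None
```

I drew the tray out to its stop with the hooked rod and laid the rod flat to the left. The small panel now leans on the stand behind the tray's lip, ornament out, and I handed the job in at about 29 s; no verdict came back.

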